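# Funnel a scoop of braid beads into the empty stock jar

### The job

Move the funnel from the full bead jar over to the empty jar, tip all five beads from the scoop through the funnel into that jar without spilling, and leave the funnel standing in it. Then lay the empty scoop flat in the free lane of the steel tool tray between the comb and the brush, lined up with them and with its handle pointing the same way as theirs. Leave everything else on the bench where it is.

Things in the scene. Friction and masses are not known exactly. Their poses are not given: they have to be found in the camera images.
- jar_empty: the empty clear glass jar, straight-sided, 72 mm across and 110 mm high, inner width 64 mm, inner floor 6 mm up, loose and upright. Origin: centre of its underside, z up the axis.
- jar_full: an equal glass jar filled with beads to 70 mm; at the start the funnel stands in it. Origin: centre of its underside.
- funnel: wide aluminium funnel, 90 g, 90 mm high: spout 34 mm long, 53 mm wide outside, 47 inside; cone to a mouth 128 mm wide. Origin: centre of the spout's lower end, z up the axis. A bar handle, 14 mm wide, 16 tall, sticks out level along +x at z = 80 mm, 62 to 120 mm off the axis. Four small ribs under the cone stand on the jar's rim when seated: origin 76 mm above the jar's underside.
- funnel_grip (a point): middle of the funnel's handle, 95 mm off the funnel's axis and 80 mm above the spout's lower end; its x points outwards along the handle. The handle may point any way.
- scoop: steel hand scoop, 160 g, 203 mm long, 66 wide, with the beads. Origin: underside of the flat floor (x = -55 to 10 mm); x to the nose, z up. Beyond it a lip rises at 18 degrees to the open nose at x = 60 mm, z = 19 mm. Side walls to 44 mm high. Level bar handle x = -55 to -143 mm at z = 36 mm, 16 wide, 14 tall. Beads roll out over the nose when it dips over 18 degrees, all by 45.
- scoop_grip (a point): middle of the scoop's handle, at x = -102 mm, z = 36 mm in the scoop's frame; same axes as the scoop.
- scoop_nose (a point): middle of the scoop's open nose edge, at x = 60 mm, z = 19 mm in the scoop's frame; same axes as the scoop.
- bead1: one of five equal terracotta braid beads, 22 mm balls with a bore, 12 g, in the scoop at the start. Origin: centre of the ball; it turns as the ball rolls.
- bead2: one of five equal terracotta braid beads, 22 mm balls with a bore, 12 g, in the scoop at the start. Origin: centre of the ball; it turns as the ball rolls.
- bead3: one of five equal terracotta braid beads, 22 mm balls with a bore, 12 g, in the scoop at the start. Origin: centre of the ball; it turns as the ball rolls.
- bead4: one of five equal terracotta braid beads, 22 mm balls with a bore, 12 g, in the scoop at the start. Origin: centre of the ball; it turns as the ball rolls.
- bead5: one of five equal terracotta braid beads, 22 mm balls with a bore, 12 g, in the scoop at the start. Origin: centre of the ball; it turns as the ball rolls.
- tray: fixed shallow steel tool tray, 240 mm (x) by 216 (y) outside, floor 4 mm thick, rim 16 high, 4 thick. Origin: centre of its underside. Comb and brush lie along x, handles to -x, one at y = +80 mm, the other at -80; the free lane, about 105 mm wide, is at y = 0. The scoop fits lengthways, nose to +x, with its origin 41 mm to +x of the tray's.
- comb: black tail comb, 200 mm long, 28 mm wide, up to 8 mm thick, lying in the tray. Origin: centre of its underside; x points away from its thin tail handle.
- brush: wooden paddle hair brush on its back, 197 mm long, 50 mm wide, 12 mm thick with bristles up to 26 mm, lying in the tray. Origin: centre of its underside; x points away from its handle.
- thread_cone: dark cone of thread, 66 mm across at the foot, 162 mm high, standing in the row with the jars. Origin: centre of its underside. (Two fixed canvas wig heads, 170 mm across and 278 mm high, stand well outside the row, at least 250 mm from either end of it.)
- pincushion: black round pincushion, 80 mm across, 37 mm high (pins to 50 mm). Origin: centre of its underside.
- scissors: steel scissors lying flat, about 160 mm long, 75 mm wide over the rings, 7 mm high. Origin: near the pivot, on the bench; x to the points.

How it is judged:
On the way, in this order (a step that is already met when the one before it is completed fails the run):
1. the funnel stands upright in the empty jar, let go (horizontal distance between funnel and jar_empty below 0.012 m and z of funnel in the frame of jar_empty between 0.068 and 0.082 m and angle between funnel's own z axis and vertical below 0.17 rad and angle between jar_empty's own z axis and vertical below 0.1 rad and contact force between the fingers and funnel below 0.1 N), for 0.2 s.
2. all five beads lie in that jar, under the funnel (horizontal distance between each of bead1, bead2, bead3, bead4, bead5 and jar_empty below 0.03 m and z of bead1 in the frame of jar_empty between 0.005 and 0.075 m and z of bead2 in the frame of jar_empty between 0.005 and 0.075 m and z of bead3 in the frame of jar_empty between 0.005 and 0.075 m and z of bead4 in the frame of jar_empty between 0.005 and 0.075 m and z of bead5 in the frame of jar_empty between 0.005 and 0.075 m and horizontal distance between funnel and jar_empty below 0.012 m and z of funnel in the frame of jar_empty between 0.068 and 0.082 m and angle between funnel's own z axis and vertical below 0.17 rad and angle between jar_empty's own z axis and vertical below 0.1 rad), for 0.2 s.
At the end, for the whole second after the job is handed in: All five beads in the once empty jar, below 75 mm; jar upright (5 deg), funnel seated in it (12 mm, 10 deg); scoop flat on the tray floor (6 deg), grip and nose within 50 mm of its middle line, parallel (11 deg), inside the rim, handle the same way as comb and brush; all at rest (all of step 2 and angle between scoop's own z axis and vertical below 0.1 rad and angle between the x axis of scoop and the x axis of tray, either way round below 0.2 rad and x of scoop_nose in the frame of tray between 0.04 and 0.12 m and x of scoop_grip in the frame of tray below -0.03 m and y of scoop_grip in the frame of tray between -0.05 and 0.05 m and y of scoop_nose in the frame of tray between -0.05 and 0.05 m and z of scoop in the frame of tray between -0.002 and 0.012 m and linear speed of each of scoop, funnel, jar_empty below 0.02 m/s); the robot touches nothing.
It fails at once if a jar or the thread cone is knocked over (angle between any of jar_empty, jar_full, thread_cone's own z axis and vertical above 0.35 rad).
It fails at once if a bystander (full jar, thread cone, pincushion, scissors) is moved more than 30 mm (distance of any of jar_full, thread_cone, pincushion, scissors from where it was at the start of the episode above 0.03 m).
It fails at once if the comb or the brush is moved more than 25 mm (distance of any of comb, brush from where it was at the start of the episode above 0.025 m).
It also fails if it takes over 66 s, if anything falls off the work surface, if the arm or the gripper's body presses on something with over 40 N, if the wrist force passes 120 N, or if a joint passes its speed limit or range.

### The arm

A 6-joint arm with a two-finger parallel gripper is mounted at the origin on the work surface. World frame = base frame: x ahead of the robot, y to its left, z up, the work surface at z = 0. Lengths are in m, angles in rad, forces in N, time in s.
With the tool pointing down it reaches from about 0.25 to 0.725 m from the base axis. Payload 4 kg.
Tool frame: the origin (TCP) lies midway between the tips of the shut fingers; the grasp point (between the pads) lies 19 mm behind it (bot.grip_depth is the distance from the TCP to the grasp point, in m); z points along the fingers, y is the line along which they close (so a half turn about z gives the same grasp; the last joint's range is limited). The gripper opens to 85 mm and grips with 20 to 120 N. Pads are 22 mm wide; open, the fingers measure 114 mm over their backs; the gripper's body (76 mm by 85 mm) begins 54 mm behind the grasp point. The pads swing forward as they close: fully open they stand 13 mm farther back than shut.
Start: joints at [1.263, 0.241, 0.005, 1.335, 0, 1.571], TCP at [0.151, 0.477, 0.231] pointing down, gripper open.
Joint ranges: [-2.72, 2.72], [-1.05, 1.87], [-1.09, 1.28], [-1.99, 2.15], [-1.42, 1.44], [-3.14, 3.14]. Speed limits (rad/s): [2.79, 2.79, 3.14, 3.14, 3.14, 3.14].

### API

Orientations are given as a unit quaternion [x, y, z, w].
In Python, from workcell import bot gives the robot as it stands.
- The arm moves only by the shell command python3 -m creep 'ROWS'. ROWS is JSON, one flat list of numbers, 5 for each row, row after row: the shift along the world's x, y, z in m, then the turn about the world's z in rad, then the finger opening in m, from 0 to 0.0854. In form: [x, y, z, twist, claw, x, y, z, twist, claw, ...]. A call has 1 to 10 rows; each row is the pose to reach, as a shift and turn from the pose commanded when the call began; what a row does not reach only later rows make up. A row lasts 1/12 s, in which the tool goes at most 41.7 mm and 7.16 degrees, less where a joint would pass 70% of its speed; a pose out of reach is approached as far as the arm can. A call with a gripper value outside its range is refused whole. The fingers move at their own pace and stop on an object; the grip force is fixed at half the most. Time passes only in rows, so rows that repeat a pose let the fingers close. It gives the time, the measured TCP pose, the force, the opening and the grip force at its end, in the units of the state.
- bot.get_obs(): the state, without advancing time (a new reading comes with each control period).
- bot.camera(name): name is "side" or "top"; returns a dict with "pixels" (384x512x3 uint8, red, green, blue), "camera_matrix" (3x3 intrinsics, pixels), "extrinsics" (4x4, takes a point from world to camera coordinates). Camera axes: x right, y down, z forward; pixel columns grow to the right and rows downward; lengths in m; the calibration is good to about 2 mm. A picture is of the moment at which its call begins. There is no depth.
- bot.job_done(): hands the job in; it is judged then, once.
Trained networks look in the newest picture that a camera, given by its name, has taken for a name from the list of things; names that differ only in an ending like _2 or _b are one class to them, and where a whole thing is asked for, a point or a joint stands for the part that bears it (a point fixed in the world has none). Each returns a list of dicts, best first, with "score" (0 to 1); they miss things now and then, are a little off and sometimes report something else, mostly with a low value. They report only what shows in the picture. A call takes as long as a camera call.
- bot.look_for(camera, thing): "centre" ([column, row] as shares, 0 to 1, of the picture: columns of its width, rows of its height, amid what is visible of it).
- bot.place_of(camera, thing): "centre" ([column, row] as shares, 0 to 1, of the picture: columns of its width, rows of its height: a listed point, or the origin of a listed thing).
The state is a dict: "clock": time; "joint_pos": joint angles; "joint_vel": joint speeds; "tau": joint torques, N m; "eef_pos": TCP position; "tool_rot": TCP orientation; "ft_force": force on the tool from outside, world axes, zero at the start; "ft_torque": the same for the moment, N m; "grip_width": finger opening in m; "grasp_force": force on a finger pad.
Only numpy, scipy, OpenCV 4.12 (cv2) and the standard library are available. Lean on these libraries where they do the work, as an engineer would, in place of code of your own. Each camera call takes 0.05 s, during which the arm holds its last target. There are 200 camera calls.

## Working session

There is one attempt and no reset: what is moved stays moved. The work goes in short steps, Python scripts to look and compute and a shell command to move; the robot and the scene stay as the last step left them, time stands still between calls to the robot, and variables do not carry over. Pictures are saved under pics/ and viewed, at most 10 in all, crops included, and the job is handed in when it is done.

```bash
ls; mkdir -p pics; cat > h.py <<'E'
import numpy as np, cv2, json
from workcell import bot
def cam(n):
    c=bot.camera(n); return c['pixels'],np.array(c['camera_matrix']),np.array(c['extrinsics'])
def ray(K,E,s):
    u=np.array([s[0]*512,s[1]*384,1.]); d=E[:3,:3].T@np.linalg.solve(K,u); o=-E[:3,:3].T@E[:3,3]; return o,d
def atz(K,E,s,z):
    o,d=ray(K,E,s); return o+d*(z-o[2])/d[2]
def tri(r1,r2):
    (o1,d1),(o2,d2)=r1,r2; A=np.stack([d1,-d2],1); t=np.linalg.lstsq(A,o2-o1,rcond=None)[0]
    p,q=o1+t[0]*d1,o2+t[1]*d2; return (p+q)/2,np.linalg.norm(p-q)
E
python3 - <<'E'
from h import *
np.set_printoptions(precision=3,suppress=True)
c={n:cam(n) for n in('top','side')}
cv2.imwrite('pics/a.png',np.vstack([c['top'][0],c['side'][0]])[:,:,::-1][:, :]) 
for n in c: cv2.imwrite(f'pics/{n}0.png',cv2.resize(c[n][0],(800,600))[:,:,::-1]); print(n,c[n][1].tolist(),(-c[n][2][:3,:3].T@c[n][2][:3,3]))
for t in 'jar_empty jar_full funnel funnel_grip scoop scoop_grip scoop_nose bead1 tray comb brush thread_cone pincushion scissors'.split():
    r={n:bot.place_of(n,t) for n in c}
    top=[(round(x['score'],2),np.round(atz(*c['top'][1:],x['centre'],0),3).tolist()[:2]) for x in r['top'][:3]]
    sc=[(round(x['score'],2),np.round(x['centre'],3).tolist()) for x in r['side'][:3]]
    print(t,'top@z0',top,'side',sc, end=' ')
    if r['top'] and r['side']:
        p,e=tri(ray(*c['top'][1:],r['top'][0]['centre']),ray(*c['side'][1:],r['side'][0]['centre'])); print('TRI',p,round(e,4))
    else: print()
print(bot.get_obs()['clock'])
E
```

```text
pics
top [[360.86454875958634, 0.0, 252.01877121051663], [0.0, 360.86454875958634, 191.3056028723746], [0.0, 0.0, 1.0]] [ 0.383 -0.01   1.217]
side [[438.3787453572985, 0.0, 259.5218087620549], [0.0, 438.3787453572985, 188.76638893935134], [0.0, 0.0, 1.0]] [0.358 1.027 0.731]
jar_empty top@z0 [] side [(0.9, [0.404, 0.566])] 
jar_full top@z0 [(0.56, [0.64, -0.154])] side [(0.79, [0.399, 0.492])] TRI [ 0.64  -0.154  0.   ] 0.0014
funnel top@z0 [(0.91, [0.657, -0.153])] side [(0.57, [0.398, 0.444])] TRI [ 0.639 -0.145  0.073] 0.0041
funnel_grip top@z0 [(0.77, [0.595, -0.112])] side [(0.85, [0.438, 0.4]), (0.19, [0.559, 0.805])] TRI [ 0.565 -0.099  0.159] 0.0051
scoop top@z0 [(0.98, [0.359, 0.335]), (0.59, [0.371, -0.406])] side [(0.59, [0.558, 0.804])] TRI [0.36  0.334 0.004] 0.0019
scoop_grip top@z0 [(0.84, [0.462, 0.309]), (0.3, [0.378, -0.399])] side [(0.88, [0.478, 0.732]), (0.19, [0.552, 0.542])] TRI [0.457 0.298 0.043] 0.004
scoop_nose top@z0 [(0.56, [0.296, 0.352])] side [(0.67, [0.61, 0.818])] TRI [0.3   0.35  0.009] 0.0061
bead1 top@z0 [(0.62, [0.372, 0.317]), (0.62, [0.354, 0.34]), (0.55, [0.411, 0.339])] side [(0.51, [0.532, 0.772]), (0.5, [0.548, 0.777]), (0.38, [0.555, 0.786])] TRI [0.382 0.313 0.017] 0.0194
tray top@z0 [(0.81, [0.384, -0.31])] side [(0.74, [0.552, 0.436]), (0.65, [0.558, 0.785])] TRI [ 0.391 -0.307  0.009] 0.0145
comb top@z0 [(0.73, [0.396, -0.232])] side [(0.55, [0.553, 0.471])] TRI [ 0.394 -0.232 -0.   ] 0.0036
brush top@z0 [(0.75, [0.362, -0.398])] side [(0.58, [0.563, 0.417])] TRI [ 0.371 -0.401 -0.009] 0.0196
thread_cone top@z0 [(0.97, [0.625, 0.17])] side [(0.63, [0.366, 0.653])] TRI [0.622 0.168 0.011] 0.0027
pincushion top@z0 [(0.85, [0.421, 0.071])] side [(0.75, [0.525, 0.616]), (0.47, [0.551, 0.438])] TRI [ 0.419  0.071 -0.002] 0.0028
scissors top@z0 [(0.82, [0.386, -0.05]), (0.24, [0.406, 0.326])] side [(0.54, [0.553, 0.541])] TRI [ 0.385 -0.049  0.015] 0.0017
1.5
```

View pics/top0.png

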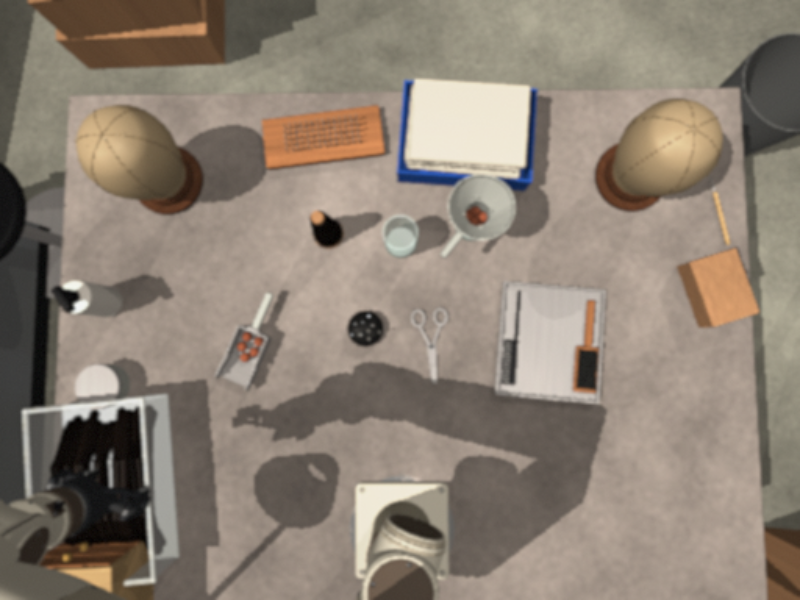

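View pics/side0.png

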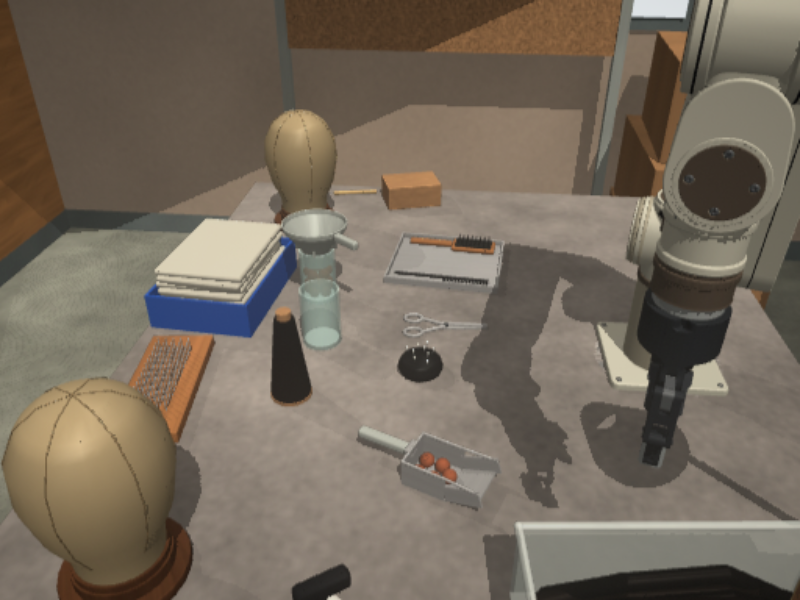

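```bash
python3 - <<'E'
from h import *
K,E=cam('side')[1:]
print('jar_empty',[(r['score'],atz(K,E,r['centre'],0).round(3)) for r in bot.place_of('side','jar_empty')], 'tray', atz(K,E,(.552,.436),0).round(3))
o=bot.get_obs(); print(o['clock'],o['eef_pos'],o['tool_rot'],o['grip_width'],bot.grip_depth)
E
```

```text
jar_empty [(0.59, array([0.598, 0.004, 0.   ]))] tray [ 0.398 -0.326  0.   ]
1.6 [0.15148232 0.47650021 0.23130642] [ 1.53308025e-01  9.88178450e-01  3.49029690e-06 -1.68976696e-05] 0.08523393712145563 0.0187
```

```bash
python3 - <<'E'
from h import *
im,K,E=cam('top')
cr=im[105:265,240:392]; cv2.imwrite('pics/crop1.png',cv2.resize(cr,None,fx=3.7,fy=3.7,interpolation=cv2.INTER_CUBIC)[:,:,::-1])
P=lambda s,z:atz(K,E,s,z)[:2].round(4)
for t,z in(('jar_empty',0),('jar_full',0),('funnel',.076),('funnel_grip',.156),('tray',0),('comb',.004),('brush',.004)):
    print(t,[(round(r['score'],2),P(r['centre'],z)) for r in bot.place_of('top',t)])
print('funnel mouth guess',P((482/800,209/600),.166),'jar rim',P((400.5,232)/np.array([800,600]),.11))
print([P(np.array(c)/[800,600],.016) for c in((501,284),(606,290),(602,402),(496,397))])
E
```

```text
jar_empty [(0.8, array([ 0.6099, -0.0035]))]
jar_full [(0.54, array([ 0.6425, -0.1552]))]
funnel [(0.89, array([ 0.6382, -0.1514]))]
funnel_grip [(0.91, array([ 0.5731, -0.1041])), (0.46, array([ 0.3991, -0.204 ])), (0.33, array([0.3734, 0.2858]))]
tray [(0.69, array([ 0.3858, -0.3235])), (0.25, array([0.3622, 0.3176]))]
comb [(0.82, array([ 0.3948, -0.2417]))]
brush [(0.89, array([ 0.3795, -0.3876]))]
funnel mouth guess [ 0.6367 -0.1563] jar rim [ 0.6051 -0.0018]
[array([ 0.5099, -0.215 ]), array([ 0.4958, -0.437 ]), array([ 0.2606, -0.4208]), array([ 0.2713, -0.2001])]
```

View pics/crop1.png

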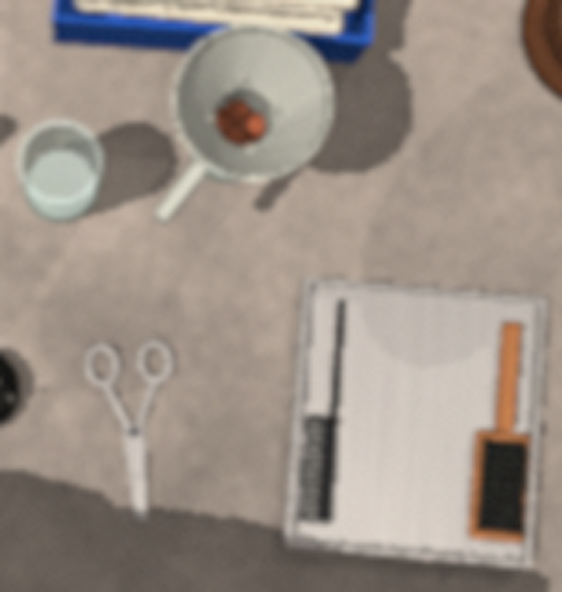

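```bash
python3 - <<'E'
from h import *
im,K,E=cam('top')
P=lambda x,y,z:atz(K,E,((240+x/3.7)/512,(105+y/3.7)/384),z)[:2]
m=P(255,103,.166);e=P(163,213,.156);s=P(201,171,.156)
print('mouth',m,'R',P(176,103,.166)-P(334,103,.166),'end',e,np.linalg.norm(e-m),'dir',np.degrees(np.arctan2(*(e-m)[::-1])),np.degrees(np.arctan2(*(e-s)[::-1])))
g=m+(e-m)/np.linalg.norm(e-m)*.095; print('grip',g)
print('jar rim',P(61,162,.11),'floor',P(62,176,.006), P(18,162,.11)-P(103,162,.11))
c=np.array([P(*q,.016) for q in((306,283),(547,298),(530,567),(286,545))]);print('tray',c.round(3),c.mean(0),'dir',np.degrees(np.arctan2(*((c[2]+c[3]-c[0]-c[1]))[::-1])))
E
python3 -m creep '[0.04,-0.05,0.05,0,0.0854, 0.08,-0.1,0.05,-0.05,0.0854]'
```

```text
mouth [ 0.63943811 -0.15766705] R [0.00108488 0.12567299] end [ 0.55294513 -0.08413256] 0.11352690042032275 dir 139.62952033947568 137.66303017891434
grip [ 0.56706026 -0.09613294]
jar rim [ 0.60414586 -0.00228619] floor [ 0.61189733 -0.0024192 ] [0.00055051 0.07138214]
tray [[ 0.511 -0.222]
 [ 0.496 -0.437]
 [ 0.258 -0.414]
 [ 0.277 -0.2  ]] [ 0.38535956 -0.3181734 ] dir 174.54761394725844
clock: 2.22
eef_pos: [0.1968, 0.4206, 0.2684]
tool_rot: [0.176, 0.984, 0.001, 0.0]
ft_force: [1.8, 0.6, 1.5]
grip_width: 0.0853
grasp_force: 0.0
```

```bash
python3 -m creep '[0.24,-0.33,0,-0.34,0.0854, 0.24,-0.33,0,-0.34,0.0854, 0.24,-0.33,0,-0.34,0.0854, 0.24,-0.33,0,-0.34,0.0854, 0.24,-0.33,0,-0.34,0.0854, 0.24,-0.33,0,-0.34,0.0854, 0.24,-0.33,0,-0.34,0.0854, 0.24,-0.33,0,-0.34,0.0854, 0.24,-0.33,0,-0.34,0.0854, 0.24,-0.33,0,-0.34,0.0854]'; python3 -c "
from workcell import bot;print(bot.get_obs()['joint_pos'])"
```

```text
clock: 3.05
eef_pos: [0.4385, 0.0867, 0.2675]
tool_rot: [0.343, 0.939, 0.0, 0.001]
ft_force: [-0.0, -0.1, -0.5]
grip_width: 0.0855
grasp_force: 0.0
[ 1.95577136e-01  1.20778985e-01 -4.83326080e-02  1.40061112e+00
 -4.73199485e-04  8.95094117e-01]
```

```bash
python3 -m creep '[0.129,-0.184,0,0,0.0854, 0.129,-0.184,0,0,0.0854, 0.129,-0.184,0,0,0.0854, 0.129,-0.184,0,0,0.0854, 0.129,-0.184,0,0,0.0854, 0.129,-0.184,-0.05,0,0.0854, 0.129,-0.184,-0.09,0,0.0854, 0.129,-0.184,-0.13,0,0.0854, 0.129,-0.184,-0.13,0,0.0854, 0.129,-0.184,-0.13,0,0.0854]'; python3 - <<'E'
from h import *
a,K,E=cam('top');b=cam('side')[0]
cv2.imwrite('pics/g1.png',np.hstack([cv2.resize(a[110:230,230:360],(400,370)),cv2.resize(b[90:240,130:300],(400,370))])[:,:,::-1])
E
```

```text
clock: 3.88
eef_pos: [0.5633, -0.0943, 0.1339]
tool_rot: [0.342, 0.94, -0.001, -0.004]
ft_force: [-0.1, -0.3, 0.7]
grip_width: 0.0855
grasp_force: 0.0
```

View pics/g1.png

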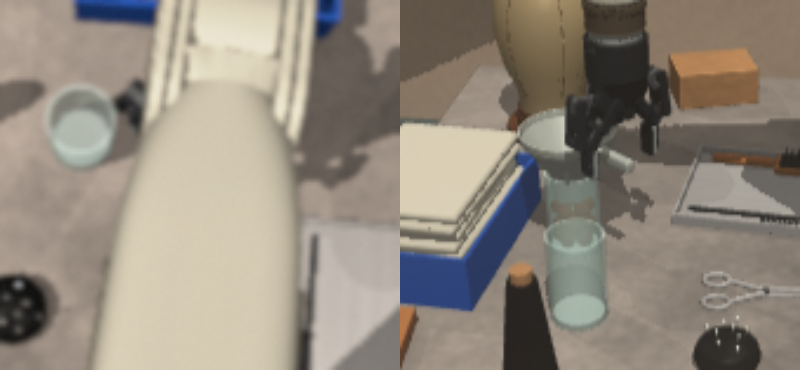

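```bash
python3 -m creep '[0.002,-0.002,0.003,0,0.04, 0.002,-0.002,0.003,0,0.0, 0.002,-0.002,0.003,0,0, 0.002,-0.002,0.003,0,0, 0.002,-0.002,0.003,0,0, 0.002,-0.002,0.003,0,0, 0.002,-0.002,0.003,0,0]'
```

```text
clock: 4.57
eef_pos: [0.5684, -0.0966, 0.1407]
tool_rot: [0.342, 0.94, 0.0, 0.0]
ft_force: [-0.4, -0.3, 2.6]
grip_width: 0.0127
grasp_force: 60.6
```

```bash
python3 -m creep '[0,0,0.01,0,0, 0,0,0.02,0,0, 0,0,0.035,0,0, 0,0,0.05,0,0, 0,0,0.065,0,0, 0,0,0.065,0,0]'; python3 - <<'E'
from h import *
a,K,E=cam('top');b,K2,E2=cam('side')
cv2.imwrite('pics/g2.png',cv2.resize(b[60:240,130:330],(600,540))[:,:,::-1])
for n,k,e in(('top',K,E),('side',K2,E2)):
    for t in('funnel','funnel_grip'): print(n,t,[(r['score'],np.array(r['centre'])*[512,384]) for r in bot.place_of(n,t)[:1]])
E
```

```text
clock: 5.07
eef_pos: [0.5701, -0.0971, 0.2095]
tool_rot: [0.342, 0.94, 0.001, 0.003]
ft_force: [1.6, 0.0, -0.0]
grip_width: 0.0129
grasp_force: 60.2
top funnel []
top funnel_grip []
side funnel []
side funnel_grip [(0.94, array([221.184 , 134.2848]))]
```

View pics/g2.png

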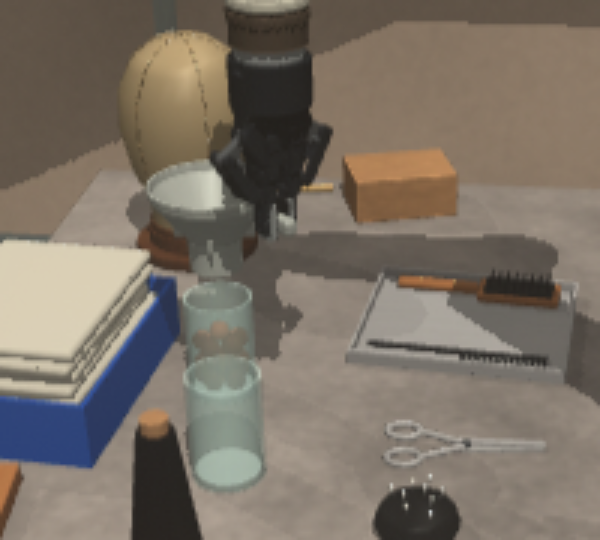

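```bash
python3 -m creep '[-0.008,0.04,0.0,0,0, -0.016,0.08,0,0,0, -0.025,0.12,0,0,0, -0.033,0.156,0,0,0, -0.033,0.156,0,0,0, -0.033,0.156,0,0,0, -0.033,0.156,0,0,0]'; python3 - <<'E'
from h import *
a,K,E=cam('top');b,K2,E2=cam('side')
cv2.imwrite('pics/g3.png',np.hstack([cv2.resize(a[110:210,210:320],(420,382),interpolation=2),cv2.resize(b[80:240,160:260],(240,382),interpolation=2)])[:,:,::-1])
E
```

```text
clock: 5.95
eef_pos: [0.535, 0.0592, 0.2047]
tool_rot: [0.342, 0.94, -0.0, -0.0]
ft_force: [0.3, 0.6, -0.8]
grip_width: 0.013
grasp_force: 60.0
```

View pics/g3.png

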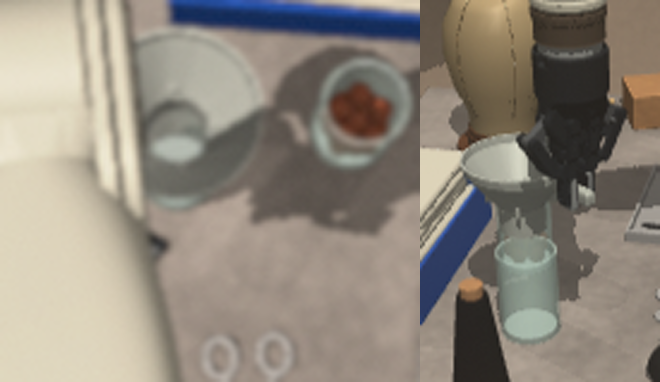

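```bash
python3 - <<'E'
from h import *
a,K,E=cam('top');b,K2,E2=cam('side')
cv2.imwrite('pics/s3.png',b[:,:,::-1]);cv2.imwrite('pics/t3.png',a[:,:,::-1])
dz=.2047-.1407+.0; zo=.076+dz
print('mouth',atz(K,E,(255.3/512,140.6/384),zo+.09))
# overlay projections of hypotheses
def pr(K,E,P): 
    c=E[:3,:3]@np.array(P).T+E[:3,3:4]; u=K@c; return (u[:2]/u[2]).T
th=np.linspace(0,2*np.pi,60)
def circ(x,y,z,r): return np.stack([x+r*np.cos(th),y+r*np.sin(th),0*th+z],1)
sc=6
o=cv2.resize(b[100:240,150:270],None,fx=5,fy=4.2,interpolation=2)[:,:,::-1].copy() if 0 else cv2.resize(b[110:235,155:265],None,fx=4.7,fy=4.7,interpolation=2)[:,:,::-1].copy()
for C,col in((circ(.606,-.001,.11,.036),(0,0,255)),(circ(.606,-.001,0,.036),(0,0,255)),(circ(.606,-.001,zo,.0265),(255,0,0)),(circ(.606,-.001,zo+.09,.064),(255,0,0))):
    q=((pr(K2,E2,C)-[155,110])*4.7).astype(np.int32); cv2.polylines(o,[q],True,col,1)
cv2.imwrite('pics/g4.png',o)
E
```

```text
mouth [6.03208932e-01 6.43319609e-05 2.30000000e-01]
```

View pics/g4.png

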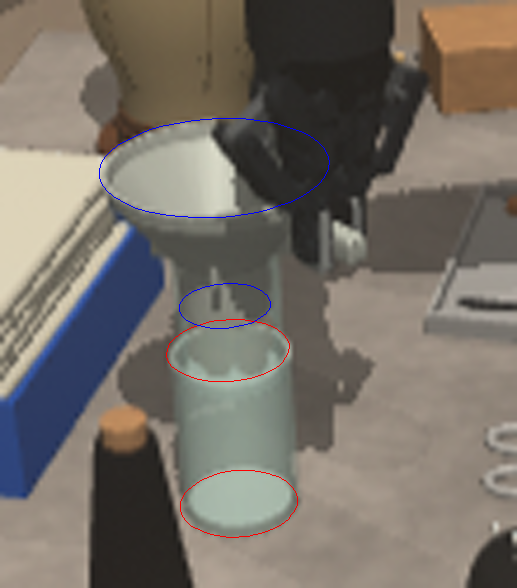

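```bash
python3 -m creep '[0.001,0,-0.012,0,0, 0.001,0,-0.024,0,0, 0.001,0,-0.034,0,0, 0.001,0,-0.044,0,0, 0.001,0,-0.05,0,0, 0.001,0,-0.05,0,0]'; python3 - <<'E'
from h import *
b,K2,E2=cam('side'); a,K,E=cam('top')
def pr(K,E,P): 
    c=E[:3,:3]@np.array(P).T+E[:3,3:4]; u=K@c; return (u[:2]/u[2]).T
th=np.linspace(0,2*np.pi,60)
def circ(x,y,z,r): return np.stack([x+r*np.cos(th),y+r*np.sin(th),0*th+z],1)
zo=.076+bot.get_obs()['eef_pos'][2]-.1407
o=cv2.resize(b[110:235,155:265],(440,500),interpolation=2)[:,:,::-1].copy()
for C,col in((circ(.605,0,zo,.0265),(255,0,0)),(circ(.605,0,zo+.09,.064),(255,0,0))):
    cv2.polylines(o,[((pr(K2,E2,C)-[155,110])*4).astype(np.int32)],True,col,1)
cv2.imwrite('pics/g5.png',np.hstack([o,cv2.resize(a[110:210,225:295],(350,500),interpolation=2)[:,:,::-1]]))
E
```

```text
clock: 6.65
eef_pos: [0.5351, 0.0588, 0.1534]
tool_rot: [0.342, 0.94, -0.001, -0.002]
ft_force: [0.2, 0.3, -1.2]
grip_width: 0.0129
grasp_force: 60.1
```

View pics/g5.png

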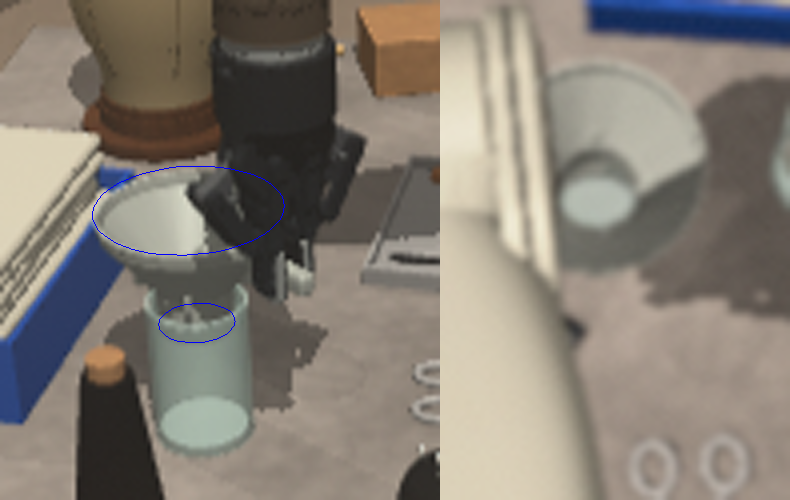

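```bash
python3 -m creep '[0,0,-0.005,0,0, 0,0,-0.009,0,0, 0,0,-0.011,0,0, 0,0,-0.011,0,0]'
```

```text
clock: 7.08
eef_pos: [0.5358, 0.0594, 0.1437]
tool_rot: [0.342, 0.94, -0.0, -0.0]
ft_force: [-0.1, -0.3, -0.8]
grip_width: 0.0127
grasp_force: 60.1
```

```bash
python3 -m creep '[0,0,-0.003,0,0, 0,0,-0.003,0,0, 0,0,-0.003,0,0.03, 0,0,-0.003,0,0.06, 0,0,-0.003,0,0.0854,0,0,-0.003,0,0.0854]';python3 -m creep '[0,0,0.03,0,0.0854, 0,0,0.07,0,0.0854, 0,0,0.11,0,0.0854, -0.03,0.04,0.12,0,0.0854, -0.055,0.075,0.12,0,0.0854, -0.08,0.11,0.12,0,0.0854]'; python3 - <<'E'
from h import *
T=cam('top');S=cam('side')
for t in('funnel','funnel_grip','jar_empty','scoop','scoop_grip','scoop_nose'):
    r={n:bot.place_of(n,t) for n in('top','side')}
    print(t,[(n,round(x['score'],2),(np.array(x['centre'])*[512,384]).round(1)) for n in r for x in r[n][:1]],end=' ')
    if r['top'] and r['side']: print(tri(ray(*T[1:],r['top'][0]['centre']),ray(*S[1:],r['side'][0]['centre'])))
    else: print()
E
```

```text
clock: 7.58
eef_pos: [0.5364, 0.0593, 0.1415]
tool_rot: [0.342, 0.94, 0.0, 0.0]
ft_force: [0.7, -0.1, -0.7]
grip_width: 0.0608
grasp_force: 0.0
clock: 8.08
eef_pos: [0.4635, 0.1604, 0.263]
tool_rot: [0.343, 0.939, 0.001, 0.002]
ft_force: [0.6, 0.9, -0.1]
grip_width: 0.0853
grasp_force: 0.0
funnel [('top', 0.74, array([252.5, 151.4])), ('side', 0.92, array([203.9, 195.1]))] (array([0.60285797, 0.01076146, 0.08230401]), np.float64(0.003073858608204918))
funnel_grip [('top', 0.57, array([237.9, 168.3])), ('side', 0.85, array([223.6, 179.5]))] (array([0.53755361, 0.05279918, 0.16053376]), np.float64(0.0030202427756814555))
jar_empty [('top', 0.55, array([254.8, 156. ])), ('side', 0.92, array([202.7, 216. ]))] (array([0.60691436, 0.00500865, 0.0065378 ]), np.float64(0.01345566788654737))
scoop [('side', 0.71, array([283.3, 309.6]))] 
scoop_grip [('side', 0.87, array([246.1, 281.1]))] 
scoop_nose [('side', 0.66, array([310.2, 313.4]))]
```

```bash
python3 -m creep '[-0.004,0.04,0,0.1,0.0854, -0.008,0.08,-0.02,0.2,0.0854, -0.012,0.12,-0.05,0.3,0.0854, -0.013,0.136,-0.09,0.4,0.0854, -0.013,0.136,-0.12,0.4,0.0854, -0.013,0.136,-0.12,0.4,0.0854, -0.013,0.136,-0.12,0.4,0.0854]'; python3 - <<'E'
from h import *
T=cam('top');S=cam('side')
for t in('scoop','scoop_grip','scoop_nose'):
    r={n:bot.place_of(n,t) for n in('top','side')}
    z={'scoop':0,'scoop_grip':.036,'scoop_nose':.019}[t]
    for n,C in(('top',T),('side',S)): print(t,n,[(round(x['score'],2),atz(*C[1:],x['centre'],z)[:2].round(4)) for x in r[n][:1]])
E
```

```text
clock: 9.37
eef_pos: [0.4482, 0.2947, 0.139]
tool_rot: [0.148, 0.989, -0.002, -0.002]
ft_force: [0.6, -0.5, 1.2]
grip_width: 0.0854
grasp_force: 0.0
scoop top [(0.96, array([0.3569, 0.3328]))]
scoop side [(0.93, array([0.3663, 0.3344]))]
scoop_grip top [(0.85, array([0.4554, 0.2997]))]
scoop_grip side [(0.71, array([0.4574, 0.2865]))]
scoop_nose top [(0.96, array([0.3057, 0.3514]))]
scoop_nose side [(0.79, array([0.3116, 0.366 ]))]
```

```bash
python3 -m creep '[-0.004,0.008,-0.03,-0.03,0.0854, -0.004,0.008,-0.06,-0.03,0.0854, -0.004,0.008,-0.09,-0.03,0.0854, -0.004,0.008,-0.11,-0.03,0.0854, -0.004,0.008,-0.121,-0.03,0.0854, -0.004,0.008,-0.121,-0.03,0.04, -0.004,0.008,-0.121,-0.03,0, -0.004,0.008,-0.121,-0.03,0, -0.004,0.008,-0.121,-0.03,0, -0.004,0.008,-0.121,-0.03,0]'; python3 -m creep '[0,0,0,0,0, 0,0,0,0,0]'
```

```text
clock: 10.6
eef_pos: [0.4471, 0.3042, 0.0217]
tool_rot: [0.163, 0.987, 0.001, 0.001]
ft_force: [0.1, 0.8, 0.3]
grip_width: 0.0256
grasp_force: 0.2
clock: 10.77
eef_pos: [0.4469, 0.304, 0.0214]
tool_rot: [0.163, 0.987, 0.001, 0.001]
ft_force: [-0.8, -0.7, 4.5]
grip_width: 0.0146
grasp_force: 61.4
```

```bash
cat > st.py <<'E'
from h import *
o=bot.get_obs(); print('clk',round(o['clock'],2),'F',np.round(o['ft_force'],2),'M',np.round(o['ft_torque'],3),'tcp',np.round(o['eef_pos'],4),'w',o['grip_width'])
T=cam('top');S=cam('side')
for t in('scoop','scoop_grip','scoop_nose'):
    r={n:bot.place_of(n,t) for n in('top','side')}
    if r['top'] and r['side']: print(t,*tri(ray(*T[1:],r['top'][0]['centre']),ray(*S[1:],r['side'][0]['centre'])))
    else: print(t,[(n,round(x['score'],2),(np.array(x['centre'])*[512,384]).round(1)) for n in r for x in r[n][:1]])
E
python3 st.py; python3 -m creep '[0,0,0.003,0,0, 0,0,0.006,0,0, 0,0,0.01,0,0, 0,0,0.015,0,0, 0,0,0.02,0,0, 0,0,0.02,0,0, 0,0,0.02,0,0]'; python3 st.py
```

```text
clk 10.77 F [-0.84 -0.71  4.5 ] M [-0.172  0.151 -0.046] tcp [0.4469 0.304  0.0214] w 0.014593840010885805
scoop [ 0.35882891  0.32486213 -0.00837212] 0.0002924523142095346
scoop_grip [0.45645713 0.29622566 0.03701965] 0.0014417241252911613
scoop_nose [('side', 0.72, array([285.8, 303.2]))]
clock: 11.75
eef_pos: [0.4464, 0.3039, 0.0407]
tool_rot: [0.163, 0.987, 0.0, 0.0]
ft_force: [-0.1, -0.1, -3.1]
grip_width: 0.015
grasp_force: 60.5
clk 11.75 F [-0.09 -0.14 -3.15] M [-0.046 -0.095  0.   ] tcp [0.4464 0.3039 0.0407] w 0.014957406857273418
scoop [0.3599671  0.33117766 0.0071205 ] 0.0031686193683845808
scoop_grip [0.46389313 0.29887083 0.05526643] 0.009806897639153123
scoop_nose [0.30437823 0.34630218 0.03211239] 0.0015207641628441758
```

```bash
python3 -m creep '[0,0,0.004,0,0, 0,0,0.01,0,0, 0,0,0.017,0,0, 0,0,0.024,0,0, 0,0,0.028,0,0, 0,0,0.03,0,0, 0,0,0.03,0,0, 0,0,0.03,0,0]'; python3 st.py
```

```text
clock: 12.82
eef_pos: [0.4461, 0.3037, 0.0704]
tool_rot: [0.163, 0.987, 0.0, 0.0]
ft_force: [-0.7, 0.4, -1.9]
grip_width: 0.0151
grasp_force: 60.5
clk 12.82 F [-0.68  0.41 -1.89] M [-0.066 -0.062 -0.037] tcp [0.4461 0.3037 0.0704] w 0.015086801410743847
scoop [0.35755601 0.33122014 0.0470952 ] 0.0013675283605488948
scoop_grip [0.45566383 0.30048001 0.09664137] 0.005112106837055537
scoop_nose [('side', 0.72, array([313.7, 299.6]))]
```

```bash
python3 -m creep '[0,0,-0.01,0,0, 0,0,-0.022,0,0, 0,0,-0.034,0,0, 0,0,-0.04,0,0, 0,0,-0.04,0,0, 0,0,-0.04,0,0.012, 0,0,-0.04,0,0.012]'; python3 -m creep '[0,0,0,0,0.0145,0,0,0,0,0.0145]'|grep -E 'grip|gras|ft';python3 -m creep '[0,0,0,0,0.0152,0,0,0,0,0.0152]'|grep -E 'grip|gras|ft'; python3 -m creep '[0,0,0,0,0.0156,0,0,0,0,0.0156]'|grep -E 'grip|gras|ft|z'
```

```text
clock: 13.8
eef_pos: [0.4465, 0.3039, 0.0305]
tool_rot: [0.163, 0.987, 0.0, 0.0]
ft_force: [-0.1, -0.1, -2.5]
grip_width: 0.0149
grasp_force: 60.5
ft_force: [0.0, -0.4, -2.2]
grip_width: 0.0148
grasp_force: 59.2
ft_force: [-0.0, 0.2, -1.7]
grip_width: 0.0154
grasp_force: 31.7
ft_force: [0.4, -0.6, -2.3]
grip_width: 0.0157
grasp_force: 15.8
```

```bash
cat > p.py <<'E'
from h import *
# pitch from the side view: rays onto the scoop's vertical plane
def pitch():
    o=bot.get_obs(); R=o['tool_rot']; y=2*np.arctan2(R[1],R[0])-np.pi/2; yaw=y+np.pi/2
    d=np.array([np.cos(yaw),np.sin(yaw),0]); n=np.array([-d[1],d[0],0]); g=np.array(o['eef_pos']); S=cam('side'); out={}
    for t in('scoop','scoop_grip','scoop_nose'):
        r=bot.place_of('side',t)
        if r and r[0]['score']>.3:
            c,v=ray(*S[1:],r[0]['centre']); p=c+v*(n@(g-c))/(n@v); out[t]=(round(float(d@(p-g)),3),round(float(p[2]),3),round(r[0]['score'],2))
    print(np.degrees(yaw).round(1),np.round(g,4),round(o['clock'],2),np.round(o['ft_force'],1),np.round(o['ft_torque'],2),o['grip_width'],round(o['grasp_force'],1)); print(out)
if __name__=='__main__': pitch()
E
python3 p.py; python3 -m creep '[0,0,0,0,0.0158,0,0,0,0,0.0158,0,0,0,0,0.0158]'|grep -E 'grip|gras|ft';python3 p.py; python3 -m creep '[0,0,0,0,0.0159,0,0,0,0,0.0159,0,0,0,0,0.0159]'|grep -E 'grip|gras|ft';python3 p.py
```

```text
161.2 [0.4462 0.3037 0.0303] 14.3 [ 0.4 -0.6 -2.3] [-0.02 -0.12 -0.01] 0.01566347732843283 15.8
{'scoop': (0.092, 0.011, 0.67), 'scoop_grip': (-0.012, 0.052, 0.96), 'scoop_nose': (0.15, 0.02, 0.65)}
ft_force: [-0.3, 0.1, -0.3]
grip_width: 0.0157
grasp_force: 7.8
161.2 [0.4461 0.3037 0.0302] 14.75 [-0.3  0.1 -0.3] [-0.01 -0.02  0.05] 0.01571242074911619 7.8
{'scoop': (0.081, -0.001, 0.7), 'scoop_grip': (-0.009, 0.042, 0.55), 'scoop_nose': (0.147, 0.006, 0.83)}
ft_force: [-1.4, -0.6, -0.3]
grip_width: 0.016
grasp_force: 3.8
161.2 [0.4461 0.3037 0.0302] 15.2 [-1.4 -0.6 -0.3] [-0.01  0.    0.03] 0.015994171001894066 3.8
{'scoop': (0.088, -0.001, 0.87), 'scoop_grip': (-0.009, 0.049, 0.6), 'scoop_nose': (0.15, 0.009, 0.95)}
```

```bash
python3 -m creep '[0,0,-0.003,0,0.0159, 0,0,-0.006,0,0.0159, 0,0,-0.01,0,0.0159, 0,0,-0.01,0,0, 0,0,-0.01,0,0, 0,0,-0.01,0,0]'; python3 p.py; python3 -m creep '[0,0,0.005,0,0, 0,0,0.02,0,0, 0,0,0.04,0,0, 0,0,0.065,0,0, 0,0,0.09,0,0, 0,0,0.115,0,0, 0,0,0.14,0,0, 0,0,0.165,0,0, 0,0,0.185,0,0, 0,0,0.2,0,0]'; python3 p.py
```

```text
clock: 15.9
eef_pos: [0.4471, 0.3039, 0.0206]
tool_rot: [0.163, 0.987, 0.0, 0.001]
ft_force: [1.8, -0.7, 3.7]
grip_width: 0.0147
grasp_force: 58.7
161.2 [0.4471 0.3039 0.0206] 15.9 [ 1.8 -0.7  3.7] [-0.22 -0.47 -0.02] 0.014729248360561819 58.7
{'scoop': (0.094, -0.006, 0.84), 'scoop_grip': (-0.01, 0.035, 0.96), 'scoop_nose': (0.146, 0.016, 0.74)}
clock: 16.93
eef_pos: [0.445, 0.3037, 0.2213]
tool_rot: [0.163, 0.987, -0.0, -0.001]
ft_force: [-0.2, 0.3, -2.9]
grip_width: 0.0149
grasp_force: 58.6
161.2 [0.445  0.3037 0.2213] 16.93 [-0.2  0.3 -2.9] [-0.01 -0.13 -0.01] 0.014857399990688365 58.6
{'scoop': (0.092, 0.195, 0.57), 'scoop_grip': (-0.015, 0.235, 0.98), 'scoop_nose': (0.15, 0.211, 0.9)}
```

```bash
python3 -m creep '[0,-0.004,0.005,-0.02,0, 0,-0.012,0.01,-0.07,0, 0,-0.024,0.02,-0.15,0, 0,-0.04,0.03,-0.25,0, 0.003,-0.058,0.03,-0.36,0, 0.006,-0.077,0.03,-0.475,0, 0.009,-0.097,0.03,-0.59,0, 0.012,-0.117,0.03,-0.71,0, 0.015,-0.137,0.03,-0.83,0, 0.018,-0.157,0.03,-0.95,0]'; python3 -m creep '[0.001,-0.02,0,-0.12,0, 0.002,-0.04,0,-0.24,0, 0.003,-0.06,0,-0.36,0, 0.004,-0.08,0,-0.48,0, 0.005,-0.1,0,-0.6,0, 0.006,-0.12,0,-0.72,0, 0.008,-0.14,0,-0.84,0, 0.009,-0.158,0,-0.96,0, 0.01,-0.173,0,-1.07,0, 0.011,-0.186,0,-1.16,0]'; python3 p.py
```

```text
clock: 17.97
eef_pos: [0.4629, 0.1452, 0.2486]
tool_rot: [0.599, 0.801, -0.002, -0.001]
ft_force: [0.3, 0.1, -3.0]
grip_width: 0.0149
grasp_force: 58.6
clock: 18.8
eef_pos: [0.4736, -0.0405, 0.2486]
tool_rot: [0.94, 0.341, -0.002, -0.001]
ft_force: [-0.3, 0.4, -2.6]
grip_width: 0.0147
grasp_force: 58.6
39.9 [ 0.4736 -0.0405  0.2486] 18.8 [-0.3  0.4 -2.6] [-0.11  0.06 -0.01] 0.014719115743753255 58.6
{'scoop': (0.086, 0.228, 0.67), 'scoop_grip': (-0.017, 0.261, 0.66), 'scoop_nose': (0.146, 0.245, 0.7)}
```

Finish the approach gently and check with a picture.

```bash
python3 -m creep '[0.001,-0.012,0,-0.06,0, 0.002,-0.022,0,-0.11,0, 0.002,-0.029,0.002,-0.15,0, 0.002,-0.032,0.002,-0.17,0, 0.002,-0.032,0.002,-0.17,0, 0.002,-0.032,0.002,-0.17,0]'; python3 - <<'E'
from h import *
import p; p.pitch()
b,K2,E2=cam('side');a,K,E=cam('top')
for t in('funnel','jar_empty','funnel_grip'): print(t,[(round(r['score'],2),(np.array(r['centre'])*[512,384]).round(1)) for r in bot.place_of('side',t)[:1]])
cv2.imwrite('pics/g6.png',np.hstack([cv2.resize(b[90:240,150:290],(520,557),interpolation=2),cv2.resize(a[110:210,220:270],(278,557),interpolation=2)])[:,:,::-1])
E
```

```text
clock: 19.5
eef_pos: [0.4768, -0.0706, 0.2519]
tool_rot: [0.964, 0.265, -0.0, -0.0]
ft_force: [0.2, 0.4, -1.6]
grip_width: 0.0149
grasp_force: 58.8
30.7 [ 0.4768 -0.0706  0.2519] 19.5 [ 0.2  0.4 -1.6] [-0.05  0.11  0.06] 0.01486026803863379 58.8
{'scoop': (0.087, 0.227, 0.82), 'scoop_grip': (-0.02, 0.259, 0.67), 'scoop_nose': (0.146, 0.242, 0.7)}
funnel [(0.71, array([206.1, 194.9]))]
jar_empty [(0.84, array([206.5, 215.7]))]
funnel_grip [(0.64, array([225.2, 182.2]))]
```

View pics/g6.png

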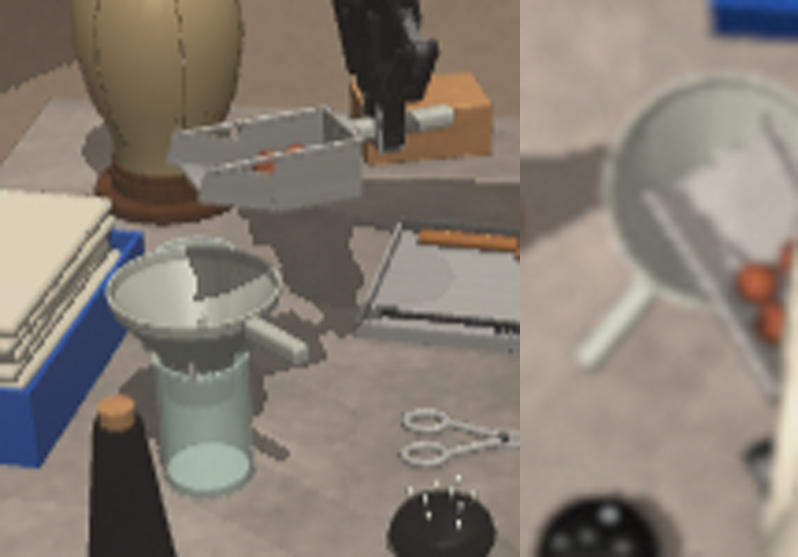

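```bash
python3 -m creep '[0,-0.002,0,0,0.0156, 0,-0.002,0,0,0.0157, 0,-0.002,0,0,0.0157, 0,-0.002,0,0,0.0157]'|grep -E 'grip|grasp'; python3 p.py;  python3 -m creep '[0,0,0,0,0.0158, 0,0,0,0,0.0156]'|grep -E 'grip|grasp'; python3 p.py
```

```text
grip_width: 0.0159
grasp_force: 11.9
30.6 [ 0.4771 -0.0734  0.2522] 20.28 [ 0.7 -0.3 -1.4] [-0.1   0.11 -0.03] 0.01587721344634739 11.9
{'scoop': (0.077, 0.222, 0.89), 'scoop_grip': (-0.024, 0.271, 0.83), 'scoop_nose': (0.14, 0.236, 0.77)}
grip_width: 0.0161
grasp_force: 9.8
30.6 [ 0.4771 -0.0733  0.2522] 20.65 [ 0.2  0.6 -2.7] [0.11 0.18 0.06] 0.016092869108097166 9.8
{'scoop': (0.047, 0.18, 0.59), 'scoop_grip': (-0.016, 0.277, 0.68), 'scoop_nose': (0.111, 0.156, 0.9)}
```

```bash
python3 -m creep '[0,0,0.005,0,0.012, 0,0,0.01,0,0.012, 0,0,0.01,0,0.012]'|grep -E 'grip|grasp|ft'; python3 p.py; python3 - <<'E'
from h import *
for n in('side','top'):
    cam(n)
    for t in('bead1','funnel','jar_empty'): print(n,t,[(round(r['score'],2),(np.array(r['centre'])*[512,384]).round(1).tolist()) for r in bot.place_of(n,t)])
E
```

```text
ft_force: [1.0, 0.2, -1.3]
grip_width: 0.0146
grasp_force: 58.6
30.6 [ 0.4777 -0.0734  0.2636] 21.1 [ 1.   0.2 -1.3] [-0.04  0.05 -0.01] 0.014585122053957929 58.6
{'scoop': (0.037, 0.191, 0.61), 'scoop_grip': (-0.017, 0.285, 0.63), 'scoop_nose': (0.111, 0.171, 0.82)}
side bead1 [(0.72, [281.9, 168.3])]
side funnel [(0.68, [205.3, 196.5]), (0.15, [239.1, 153.1])]
side jar_empty [(0.9, [206.8, 216.1])]
top bead1 [(0.52, [251.7, 148.3])]
top funnel [(0.76, [254.0, 153.4])]
top jar_empty [(0.4, [255.9, 156.4])]
```

```bash
python3 - <<'E'
from h import *
for n in('side','top'):
    a=cam(n)[0]; h=cv2.cvtColor(a,cv2.COLOR_RGB2HSV); m=((h[...,0]<10)&(h[...,1]>120)&(h[...,2]>60)).astype(np.uint8)
    k,_,s,c=cv2.connectedComponentsWithStats(m)
    print(n,[(c[i].round().tolist(),int(s[i,4])) for i in range(1,k) if s[i,4]>3])
    print(a[148,252] if n=='top' else a[166:171,280:285].mean((0,1)))
E
```

```text
side []
[170.84 165.84 157.04]
top [([252.0, 151.0], 9)]
[123 111 102]
```

```bash
python3 -m creep '[0,0,0,0,0.012, 0,0,0,0,0.012]'|grep clock; python3 - <<'E'
from h import *
for n in('side','top'):
    a=cam(n)[0].astype(int); m=((a[...,0]-a[...,1]>28)&(a[...,1]-a[...,2]<35)).astype(np.uint8)
    k,_,s,c=cv2.connectedComponentsWithStats(m)
    print(n,[(c[i].round().tolist(),int(s[i,4])) for i in range(1,k) if s[i,4]>3])
    cv2.imwrite(f'pics/p_{n}.png',cam(n)[0][:,:,::-1])
a=cv2.imread('pics/p_side.png'); b=cv2.imread('pics/p_top.png')
cv2.imwrite('pics/g7.png',np.hstack([cv2.resize(a[90:250,150:290],(500,571),interpolation=2),cv2.resize(b[110:220,220:275],(285,571),interpolation=2)]))
E
```

```text
clock: 21.97
side [([349.0, 19.0], 3015), ([486.0, 28.0], 9), ([489.0, 63.0], 952), ([2.0, 64.0], 10), ([22.0, 101.0], 46), ([4.0, 114.0], 46), ([275.0, 109.0], 5), ([477.0, 112.0], 5), ([268.0, 126.0], 327), ([11.0, 141.0], 728), ([211.0, 139.0], 32), ([181.0, 142.0], 37), ([201.0, 145.0], 5), ([192.0, 146.0], 4), ([196.0, 146.0], 4), ([278.0, 153.0], 5), ([272.0, 155.0], 10), ([281.0, 156.0], 7), ([315.0, 158.0], 7), ([290.0, 159.0], 4), ([298.0, 160.0], 8), ([484.0, 186.0], 54), ([181.0, 202.0], 28), ([106.0, 218.0], 40), ([130.0, 214.0], 11), ([134.0, 220.0], 7), ([99.0, 220.0], 6), ([114.0, 223.0], 20), ([120.0, 222.0], 17), ([104.0, 223.0], 8), ([98.0, 224.0], 4), ([131.0, 229.0], 9), ([96.0, 228.0], 8), ([102.0, 228.0], 4), ([116.0, 231.0], 16), ([120.0, 227.0], 5), ([94.0, 232.0], 5), ([101.0, 232.0], 5), ([106.0, 232.0], 7), ([111.0, 232.0], 5), ([92.0, 236.0], 10), ([99.0, 236.0], 5), ([104.0, 236.0], 4), ([128.0, 237.0], 6), ([97.0, 240.0], 5), ([102.0, 240.0], 6), ([108.0, 239.0], 4), ([89.0, 242.0], 6), ([126.0, 243.0], 9), ([101.0, 244.0], 7), ([106.0, 243.0], 7), ([113
[... 470 characters left out ...]
3.0], 257), ([102.0, 377.0], 146), ([56.0, 378.0], 4)]
top [([25.0, 1.0], 19), ([130.0, 4.0], 4), ([130.0, 9.0], 5), ([93.0, 21.0], 209), ([39.0, 23.0], 29), ([206.0, 86.0], 228), ([206.0, 84.0], 564), ([230.0, 90.0], 4), ([394.0, 118.0], 349), ([395.0, 121.0], 6), ([106.0, 132.0], 135), ([200.0, 136.0], 6), ([205.0, 140.0], 10), ([252.0, 151.0], 10), ([466.0, 160.0], 6), ([458.0, 162.0], 8), ([445.0, 188.0], 319), ([476.0, 174.0], 18), ([481.0, 188.0], 5), ([374.0, 217.0], 140), ([485.0, 198.0], 4), ([466.0, 206.0], 8), ([373.0, 249.0], 14), ([502.0, 357.0], 395), ([74.0, 348.0], 10), ([69.0, 354.0], 28), ([32.0, 356.0], 17), ([52.0, 355.0], 19), ([38.0, 361.0], 144), ([498.0, 379.0], 135)]
```

```bash
python3 -m creep '[0.008,0.005,0.01,0,0.012, 0.016,0.01,0.02,0,0.012, 0.016,0.01,0.025,0,0.0156, 0.016,0.01,0.025,0,0.0157, 0.016,0.01,0.025,0,0.0158, 0.016,0.01,0.025,0,0.0156, 0.016,0.01,0.025,0,0.012, 0.016,0.01,0.025,0,0.012]'|grep -E 'grip|grasp|ft'; python3 p.py;python3 - <<'E'
from h import *
a=cam('side')[0][:,:,::-1];b=cam('top')[0][:,:,::-1]
cv2.imwrite('pics/g7.png',np.hstack([cv2.resize(a[90:250,150:290],(500,571),interpolation=2),cv2.resize(b[110:220,220:275],(285,571),interpolation=2)]))
v=a.astype(int);print((v[195:222,190:225,2]-v[195:222,190:225,1]).max(1))
v=b.astype(int)[130:175,235:275];ys,xs=np.where(v[...,2]-v[...,1]>25);print(len(ys),ys.mean()+130,xs.mean()+235)
E
```

```text
ft_force: [0.2, 0.7, -2.2]
grip_width: 0.015
grasp_force: 58.9
30.6 [ 0.4926 -0.0635  0.2867] 22.83 [ 0.2  0.7 -2.2] [-0.05  0.02  0.  ] 0.014998998562000493 58.9
{'scoop': (0.04, 0.213, 0.91), 'scoop_grip': (-0.025, 0.3, 0.89), 'scoop_nose': (0.101, 0.188, 0.96)}
[11 11 12 12 12 12 12 12 12 13 14 12 12 12 11 12 12 14 13 13 14 13 13 11
 12 12 13]
13 150.76923076923077 251.76923076923077
```

View pics/g7.png

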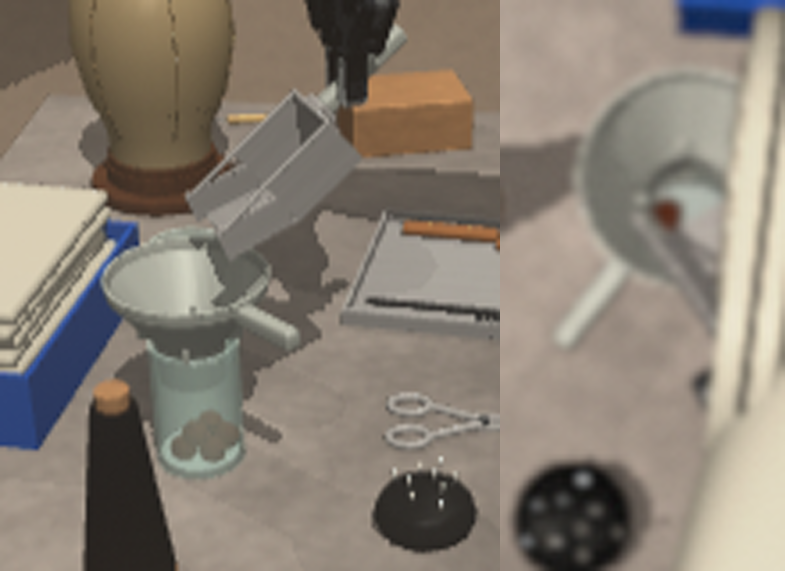

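```bash
python3 -m creep '[0.005,0.003,0.005,0,0.012, 0.01,0.006,0.015,0,0.0156, 0.01,0.006,0.015,0,0.0157, 0.01,0.006,0.015,0,0.0158, 0.01,0.006,0.015,0,0.0158, 0.01,0.006,0.015,0,0.0156, 0.01,0.006,0.015,0,0.012, 0.01,0.006,0.015,0,0.012, 0.01,0.006,0.015,0,0.012]'|grep -E 'grip|grasp|ft'; python3 p.py;python3 - <<'E'
from h import *
cam('side')
for f in(bot.place_of,bot.look_for): print([(round(r['score'],2),(np.array(r['centre'])*[512,384]).round(1).tolist()) for r in f('side','bead1')])
cam('top');print([(round(r['score'],2),(np.array(r['centre'])*[512,384]).round(1).tolist()) for r in bot.place_of('top','bead1')])
E
```

```text
ft_force: [0.8, -0.3, -0.8]
grip_width: 0.015
grasp_force: 58.9
30.6 [ 0.5029 -0.0574  0.302 ] 23.88 [ 0.8 -0.3 -0.8] [-0.05  0.05  0.01] 0.015028775522984502 58.9
{'scoop': (0.048, 0.23, 0.57), 'scoop_grip': (-0.012, 0.323, 0.8)}
[]
[]
[(0.31, [351.9, 218.5])]
```

```bash
python3 -m creep '[0,0,0.01,0,0.0156, 0,0,0.01,0,0.0158, 0,0,0.01,0,0.0159, 0,0,0.01,0,0.0159, 0,0,0.01,0,0.0157, 0,0,0.01,0,0.012, 0,0,0.01,0,0.012]'|grep -E 'grip|grasp|ft'; python3 p.py
```

```text
ft_force: [1.1, 0.7, -1.0]
grip_width: 0.0145
grasp_force: 58.7
30.6 [ 0.503  -0.0573  0.3119] 24.92 [ 1.1  0.7 -1. ] [0.03 0.04 0.03] 0.014545442495693955 58.7
{'scoop': (0.027, 0.235, 0.75), 'scoop_grip': (-0.021, 0.334, 0.82), 'scoop_nose': (0.082, 0.2, 0.97)}
```

```bash
python3 -m creep '[-0.01,-0.01,0.015,0,0, -0.025,-0.025,0.02,0.06,0, -0.04,-0.045,0.02,0.18,0, -0.055,-0.07,0.02,0.3,0, -0.07,-0.1,0.02,0.42,0, -0.085,-0.13,0.02,0.54,0, -0.1,-0.16,0.02,0.66,0, -0.11,-0.19,0.01,0.78,0, -0.12,-0.22,0,0.9,0, -0.125,-0.24,-0.01,1.02,0]'|grep -E 'eef'; python3 -m creep '[0,-0.005,-0.01,0.12,0, 0,-0.01,-0.02,0.24,0, 0,-0.015,-0.03,0.36,0, 0,-0.02,-0.04,0.48,0, 0,-0.02,-0.05,0.6,0, 0,-0.02,-0.06,0.72,0, 0,-0.02,-0.07,0.84,0, 0,-0.02,-0.08,0.96,0, 0,-0.02,-0.09,1.08,0, 0,-0.02,-0.1,1.2,0]'|grep eef;  python3 -m creep '[0,0,-0.005,0.12,0, 0,0,-0.01,0.24,0, 0,0,-0.01,0.3,0, 0,0,-0.01,0.3,0,0,0,-0.01,0.3,0]'; python3 p.py; python3 st.py; python3 - <<'E'
from h import *
T=cam('top')
for t in('tray','comb','brush'):print(t,[(round(r['score'],2),atz(*T[1:],r['centre'],.004)) for r in bot.place_of('top',t)[:1]])
E
```

```text
eef_pos: [0.3771, -0.2997, 0.3024]
eef_pos: [0.3782, -0.3174, 0.2018]
clock: 27.2
eef_pos: [0.3782, -0.3174, 0.1923]
tool_rot: [0.057, 0.998, -0.0, 0.0]
ft_force: [-0.8, -0.7, -1.6]
grip_width: 0.015
grasp_force: 58.9
173.5 [ 0.3782 -0.3174  0.1923] 27.2 [-0.8 -0.7 -1.6] [ 0.01 -0.05 -0.02] 0.014969458386915827 58.9
{'scoop': (0.029, 0.112, 0.95), 'scoop_grip': (-0.01, 0.215, 0.78), 'scoop_nose': (0.091, 0.077, 0.94)}
clk 27.4 F [ 0.57  0.12 -1.41] M [-0.023 -0.044 -0.02 ] tcp [ 0.3783 -0.3175  0.1924] w 0.015046070814809619
scoop [ 0.34938827 -0.31687926  0.11400264] 0.006309920121795175
scoop_grip [ 0.39498101 -0.31940584  0.20197365] 0.009777607102530887
scoop_nose [ 0.29528433 -0.31633667  0.07956288] 0.007080622973612942
tray [(0.97, array([ 0.38972588, -0.31968142,  0.004     ]))]
comb [(0.86, array([ 0.39606456, -0.23441765,  0.004     ]))]
brush []
```

```bash
python3 -m creep '[0,0,-0.03,0,0, 0,0,-0.055,0,0, 0,0,-0.07,0,0, 0,0,-0.074,0,0, 0,0,-0.074,0,0.0156, 0,0,-0.074,0,0.0158, 0,0,-0.074,0,0.0158]'; python3 p.py; python3 -m creep '[0.01,-0.001,-0.01,0,0.0158, 0.019,-0.002,-0.018,0,0.0158, 0.027,-0.003,-0.028,0,0.0158, 0.035,-0.004,-0.039,0,0.0158, 0.039,-0.004,-0.047,0,0.0158, 0.043,-0.005,-0.055,0,0.0158, 0.043,-0.005,-0.055,0,0.0158]'; python3 p.py
```

```text
clock: 28.58
eef_pos: [0.3788, -0.3179, 0.1193]
tool_rot: [0.056, 0.998, -0.001, 0.001]
ft_force: [-0.3, 0.8, -2.0]
grip_width: 0.016
grasp_force: 8.4
173.6 [ 0.3788 -0.3179  0.1193] 28.58 [-0.3  0.8 -2. ] [-0.02 -0.05  0.02] 0.01602492070053576 8.4
{'scoop': (0.029, 0.036, 0.83), 'scoop_grip': (-0.006, 0.145, 0.84), 'scoop_nose': (0.092, -0.003, 0.79)}
clock: 29.37
eef_pos: [0.4205, -0.3214, 0.0606]
tool_rot: [0.055, 0.998, 0.001, -0.002]
ft_force: [-0.2, 0.1, -1.0]
grip_width: 0.0158
grasp_force: 7.3
173.7 [ 0.4205 -0.3214  0.0606] 29.37 [-0.2  0.1 -1. ] [-0.02 -0.04 -0.  ] 0.015807445647303357 7.3
{'scoop': (0.064, -0.0, 0.89), 'scoop_grip': (-0.013, 0.079, 0.73), 'scoop_nose': (0.143, -0.005, 0.96)}
```

```bash
python3 -m creep '[0.003,0,-0.008,0,0.0158, 0.005,0,-0.016,0,0.0158, 0.007,0,-0.024,0,0.0158, 0.009,0,-0.03,0,0.0158, 0.009,0,-0.035,0,0.0159, 0.009,0,-0.038,0,0.0159, 0.009,0,-0.038,0,0.0159]'; python3 p.py;python3 st.py
```

```text
clock: 30.15
eef_pos: [0.4304, -0.3222, 0.0248]
tool_rot: [0.056, 0.998, 0.0, 0.0]
ft_force: [1.6, 0.3, 2.4]
grip_width: 0.0159
grasp_force: 4.1
173.6 [ 0.4304 -0.3222  0.0248] 30.15 [1.6 0.3 2.4] [ 0.02 -0.37  0.02] 0.01590330770750002 4.1
{'scoop': (0.088, 0.005, 0.71), 'scoop_grip': (-0.009, 0.04, 0.61), 'scoop_nose': (0.141, 0.022, 0.89)}
clk 30.35 F [ 0.67 -0.4   1.81] M [ 0.099 -0.196  0.047] tcp [ 0.4298 -0.3222  0.0253] w 0.015694380144575384
scoop [ 0.34604548 -0.32720666 -0.00995784] 0.006308789178475739
scoop_grip [ 0.44394493 -0.32412382  0.03159245] 0.021005371542822525
scoop_nose [ 0.281477   -0.31831984  0.00667705] 0.006109789897047131
```

```bash
python3 -m creep '[0,0,0,0,0.025, 0,0,0,0,0.04, 0,0,0,0,0.04, 0,0,0,0,0.04, 0,0,0.02,0,0.04, 0,0,0.05,0,0.04, 0,0,0.09,0,0.04, 0,0,0.13,0,0.04, 0,0,0.17,0,0.04, 0,0.03,0.2,0,0.04]'; python3 -m creep '[-0.03,0.04,0.03,0,0.04, -0.06,0.08,0.03,0,0.04, -0.08,0.12,0.03,0,0.04, -0.09,0.16,0.03,0,0.04, -0.1,0.2,0.03,0,0.04, -0.1,0.24,0.03,0,0.04, -0.1,0.28,0.03,0,0.04, -0.1,0.32,0.03,0,0.04,-0.1,0.32,0.03,0,0.04]' | grep -E 'eef|clock'; python3 st.py; python3 - <<'E'
from h import *
T=cam('top');S=cam('side')
for t,z in(('tray',.004),('comb',.004),('brush',.004),('scoop',.004),('scoop_grip',.04),('scoop_nose',.023),('funnel',.076),('funnel_grip',.156),('jar_empty',0),('bead1',.02)):
    print(t,[(n,round(r['score'],2),atz(*C[1:],r['centre'],z)[:2].round(4).tolist()) for n,C in(('top',T),('side',S)) for r in bot.place_of(n,t)[:5 if t=='bead1' else 1]])
E
```

```text
clock: 31.58
eef_pos: [0.4312, -0.2967, 0.2282]
tool_rot: [0.058, 0.998, -0.002, 0.002]
ft_force: [2.6, -0.9, 0.7]
grip_width: 0.0401
grasp_force: 0.0
clock: 32.33
eef_pos: [0.3292, 0.0304, 0.255]
clk 32.33 F [-0.14 -1.26 -0.16] M [-0.08  -0.006 -0.052] tcp [0.3292 0.0304 0.255 ] w 0.040137873341203195
scoop [ 0.34387908 -0.31893213 -0.01046313] 0.007318396008750278
scoop_grip [ 0.44144237 -0.32420222  0.0442304 ] 0.0019013904324448477
scoop_nose [ 0.28459483 -0.32356421 -0.00224925] 0.004999317456315617
tray [('top', 0.6, [0.3868, -0.315]), ('side', 0.61, [0.3974, -0.3081])]
comb [('top', 0.8, [0.3957, -0.2324]), ('side', 0.55, [0.3919, -0.2382])]
brush [('top', 0.86, [0.3733, -0.3937]), ('side', 0.54, [0.3793, -0.3942])]
scoop [('top', 0.57, [0.3407, -0.3128]), ('side', 0.57, [0.345, -0.3061])]
scoop_grip [('top', 0.75, [0.4507, -0.3246]), ('side', 0.89, [0.4446, -0.3286])]
scoop_nose [('top', 0.91, [0.2798, -0.3127]), ('side', 0.68, [0.2895, -0.2888])]
funnel [('top', 0.81, [0.6093, 0.0043]), ('side', 0.87, [0.6005, 0.0162])]
funnel_grip [('top', 0.77, [0.5401, 0.0599]), ('side', 0.91, [0.5323, 0.0668])]
jar_empty [('top', 0.57, [0.6108, -0.0022]), ('side', 0.62, [0.6004, 0.0091])]
bead1 [('top', 0.59, [0.6306, 0.0063])]
```

```bash
python3 -c "
from workcell import bot; print(bot.job_done())"
```

```text
the job is handed in; nothing more can be done
None
```

I handed the job in at about 32 s of the 66 s, with no pass or fail result returned: the funnel stands in the once-empty jar, the beads are poured in (about five counted in a blurry view, no stray ones seen), and the scoop lies flat in the tray's free lane with its handle the same way as the comb and brush.

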